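# Restock the toy-vehicle display in tray order

### The job

Move the four wooden vehicles from the stock tray to the display riser, one at a time, so that they stand in its four bays in the same left-to-right order as in the tray, the leftmost vehicle in the leftmost bay and so on. Park each straight and in the middle of its bay, upright on its wheels, set down rather than dropped. Take each vehicle directly to its own bay and do not put one down anywhere else on the way.

Things in the scene. Friction and masses are not known exactly. Their poses are not given: they have to be found in the camera images.
- car: Wooden toy saloon car: bonnet and boot 31 high, cabin 48 high from 27 behind to 19 ahead of the origin. Beech, 88 long, body 34 wide, 44 over the wheels (22 diameter, 56 wheelbase, do not turn), 0.11 kg. Origin: midway along, at the wheels' foot; x to its nose, z up. Grip across the 34 mm body (along its y) at the origin, 40 above it.
- bus: Wooden toy bus: one long box, flat roof 58 high (62 at a thin roof strip). Beech, 88 long, body 34 wide, 44 over the wheels (22 diameter, 56 wheelbase, do not turn), 0.11 kg. Origin: midway along, at the wheels' foot; x to its nose, z up. Grip across the 34 mm body (along its y) at the origin, 40 above it.
- tanker: Wooden toy tanker: cab 54 high, behind it a lying round tank 34 in diameter, axis 40 high, from 43 behind to 15 ahead of the origin. Beech, 88 long, body 34 wide, 44 over the wheels (22 diameter, 56 wheelbase, do not turn), 0.11 kg. Origin: midway along, at the wheels' foot; x to its nose, z up. Grip across the 34 mm body (along its y) at the origin, 40 above it.
- tipper: Wooden toy tipper: cab 54 high, behind it an open box body 34 wide, rim 48 high, from 43 behind to 17 ahead of the origin. Beech, 88 long, body 34 wide, 44 over the wheels (22 diameter, 56 wheelbase, do not turn), 0.11 kg. Origin: midway along, at the wheels' foot; x to its nose, z up. Grip across the 34 mm body (along its y) at the origin, 40 above it.
- tray: Fixed stock tray, 128 (x) by 430 (y), floor 8 above the table. Vehicles stand side by side, in any order, noses to +x, in four lanes at y = +126, +42, -42, -126 of the origin (under the lanes' middle, table height; x away from the robot, y to its left). Strips and edges up to 26 high, end handles at y +190 and -230 60 high. Nearer than the riser or beyond it.
- riser: Fixed display riser: white board 128 (x) by 470 (y), top 60 above the table, four bays in a row, blank tickets along its +x edge. Origin: under its middle at table height; x away from the robot, y to its left. Strips 6 wide, 8 high bound the bays (78 clear, 84 apart). A loose peg doll 58 high stands at each end (y about +-206).
- bay_1: The leftmost (robot's left, +y) bay of the riser, empty at the start: a grey felt inlay 104 in x by 66 in y. Origin: middle of the bay on the riser's top surface (60 above the table); axes as the riser's.
- bay_2: The second from the left bay of the riser, empty at the start: a grey felt inlay 104 in x by 66 in y. Origin: middle of the bay on the riser's top surface (60 above the table); axes as the riser's.
- bay_3: The third from the left bay of the riser, empty at the start: a grey felt inlay 104 in x by 66 in y. Origin: middle of the bay on the riser's top surface (60 above the table); axes as the riser's.
- bay_4: The rightmost (-y) bay of the riser, empty at the start: a grey felt inlay 104 in x by 66 in y. Origin: middle of the bay on the riser's top surface (60 above the table); axes as the riser's.
Not all that is in view belongs to the job. What is shaped like the bus but pink is not meant.

How it is judged:
By the outcome, as a careful person would: the job done as asked, in the order asked, and still so for the second after the job is handed in, with the robot touching nothing.
It also fails if it takes over 99 s, if anything falls off the work surface, if the arm or the gripper's body presses on something with over 40 N, if the wrist force passes 120 N, or if a joint passes its speed limit or range.

### The arm

A 6-joint arm with a two-finger parallel gripper is mounted at the origin on the work surface. World frame = base frame: x ahead of the robot, y to its left, z up, the work surface at z = 0. Lengths are in m, angles in degrees, forces in N, time in s.
With the tool pointing down it reaches from about 0.4 to 0.825 m from the base axis. Payload 7 kg.
Tool frame: the origin (TCP) lies midway between the tips of the shut fingers; the grasp point (between the pads) lies 19 mm behind it; z points along the fingers, y is the direction in which the jaws open and shut (so a half turn about z gives the same grasp; the last joint's range is limited). The gripper opens to 88 mm and grips with 3 to 60 N. Pads are 19 mm wide; open, the fingers measure 130 mm over their backs; the gripper's body (78 mm by 193 mm) begins 47 mm behind the grasp point.
Start: joints at [90.59, 20.546, 0.682, 0, -70.136, -16.507], TCP at [0.185, 0.649, 0.227] pointing down, gripper open.
Joint ranges: [-176.03, 176.03], [-82.01, 121.73], [-58.28, 71.71], [-173.87, 95.51], [-174.79, -0.11], [-173.66, 173.66]. Speed limits (degrees/s): [136.94, 136.94, 172.46, 180, 180, 180].

### API

Orientations are given as [roll, pitch, yaw] about the fixed x, y, z axes, in that order (R = Rz(yaw) Ry(pitch) Rx(roll)).
In Python, from plant import r gives the robot as it stands.
- The arm moves only by the tool carry_out, never from a script. Its argument "motion" is one flat list of numbers, 7 for each row, row after row: the turn, a rotation vector about the tool's x, y, z in degrees, then the shift along the tool's x, y, z in cm, then the finger opening in cm, from 0 to 8.76. A call has 1 to 20 rows; each row shifts and turns the commanded pose from where the row before left it, along the tool's axes as they then stand; what a row does not reach is not made up. A row lasts 1/12 s, in which the tool goes at most 41.7 mm and 7.16 degrees, less where a joint would pass 70% of its speed; a pose out of reach is approached as far as the arm can. A call is refused whole if a number of a shift passes 4.17 or a number of a turn 7.16, either way. A call with a gripper value outside its range is refused whole. The fingers move at their own pace and stop on an object; "grip_force" is the grip in N (left out, the last holds). Time passes only in rows, so rows that do not move let the fingers close. It gives the time, the measured TCP pose, the force and the opening at its end, in the units of the state.
- r.get_state(): the state, without advancing time (a new reading comes with each control period).
- r.capture(name): name is "scene" or "top" or "wrist"; returns a dict with "pixels" (420x560x3 uint8, red, green, blue), "K" (3x3 intrinsics, pixels), "R" (3x3) and "t" (3): a world point X has camera coordinates R X + t. Camera axes: x right, y down, z forward; pixel columns grow to the right and rows downward; lengths in m; the calibration is good to about 2 mm. A picture is of the moment at which its call begins. There is no depth.
- r.close_job(): hands the job in, once; it reports no verdict.
The state is a dict: "time_s": time; "joints": joint angles; "qd": joint speeds; "joint_torque": joint torques, N m; "tcp_pos": TCP position; "eef_rot": TCP orientation; "contact_force": force on the tool from outside, world axes, zero at the start; "moment": the same for the moment, N m; "gripper_width": finger opening in m.
Only numpy, scipy, OpenCV 4.12 (cv2) and the standard library are available. Lean on these libraries where they do the work, as an engineer would, in place of code of your own. Each camera call takes 0.05 s, during which the arm holds its last target. There are 200 camera calls.

## Working session

There is one attempt and no reset: what is moved stays moved. The work goes in short steps, Python scripts to look and compute and a tool call to move; the robot and the scene stay as the last step left them, time stands still between calls to the robot, and variables do not carry over. Pictures are saved under pics/ and viewed, about 12 in all and at most 16, crops included, and the job is handed in when it is done.

Besides the shell and the picture viewer there is one more tool, called after "Call:" as name(argument=value, ...) on one line, values as JSON. carry_out: Moves the arm, as the interface text tells. Its arguments: {"type":"object","properties":{"motion":{"type":"array"},"grip_force":{"type":"number"}},"required":["motion"]}

```bash
mkdir -p pics; ls; cat > h.py <<'E'
import numpy as np, cv2
from plant import r
def cap(n,f=None):
    c=r.capture(n)
    if f: cv2.imwrite('pics/'+f+'.png',cv2.cvtColor(np.array(c['pixels']),cv2.COLOR_RGB2BGR))
    return c
def ray(c,uv,z):
    K,R,t=map(np.array,(c['K'],c['R'],c['t']))
    o=-R.T@t; d=R.T@np.linalg.inv(K)@np.array([uv[0],uv[1],1.])
    return o+d*(z-o[2])/d[2]
def proj(c,X):
    K,R,t=map(np.array,(c['K'],c['R'],c['t'])); p=K@(R@np.array(X)+t); return p[:2]/p[2]
E
python3 - <<'E'
from h import *
for n in('scene','top','wrist'):
    c=cap(n,n+'0'); R=np.array(c['R']); print(n,-R.T@np.array(c['t']),R[2],c['K'][0])
print(r.get_state())
a=[cv2.imread(f'pics/{n}0.png') for n in('scene','top')]
E
```

```text
pics
scene [0.8299182  0.40170834 0.75556304] [-0.41714329 -0.4640117  -0.78146312] [422.05486087   0.         272.80814572]
top [ 0.37359126 -0.00942526  0.83951135] [ 0.09125541  0.00304207 -0.99582287] [405.50312613   0.         284.34108148]
wrist [0.24981244 0.63134489 0.38333711] [-0.23856353  0.06788334 -0.96875141] [338.8321205    0.         277.05385449]
{'time_s': 0.15, 'joints': array([ 9.05922394e+01,  2.05834745e+01,  6.46237014e-01, -1.60062003e-02,
       -7.01359197e+01, -1.65087847e+01]), 'qd': array([ 0.04076742, -0.06672368,  0.12942728,  0.03203636, -0.02718402,
        0.02286711]), 'joint_torque': array([ 2.74166159e-04, -5.83276463e+01,  2.93291724e+01,  7.00113550e+00,
        8.77718849e-03, -1.05190354e-04]), 'tcp_pos': array([0.18500468, 0.6487664 , 0.22582016]), 'eef_rot': array([ 1.79925582e+02, -6.36209071e-03, -1.59219895e+01]), 'contact_force': array([ 0.61590605, -0.04081105,  0.58342015]), 'moment': array([-0.01877816,  0.01852395,  0.03815426]), 'gripper_width': 0.08769573088473856}
```

View pics/top0.png

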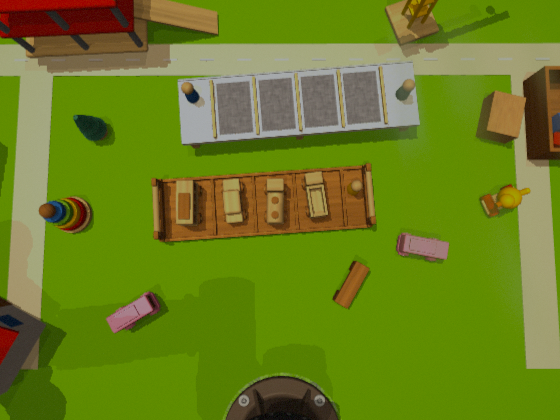

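View pics/scene0.png

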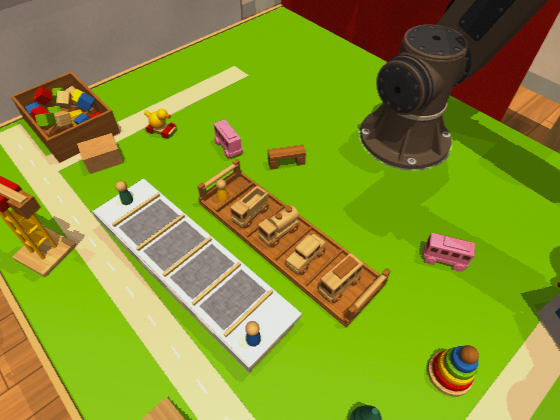

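The top view (up = +x, left = +y) shows the tray lanes from the left: bus (185,202), car (232,200), tanker (275,200), tipper (316,195), then a doll at (355,187) in the tray. The riser beyond it has felts at (235,108), (277,104), (319,101) and (361,97). The scene view agrees, and the pink vehicles are decoys.

```bash
cat > m.py <<'E'
from h import *
c=cap('top'); im=np.array(c['pixels']); hsv=cv2.cvtColor(im,cv2.COLOR_RGB2HSV)
def blobs(m,amin,amax,z):
    out=[]
    for k in cv2.findContours(m,cv2.RETR_EXTERNAL,cv2.CHAIN_APPROX_NONE)[0]:
        if amin<cv2.contourArea(k)<amax:
            b=cv2.boxPoints(cv2.minAreaRect(k)); P=np.array([ray(c,p,z)[:2] for p in b])
            e=P[1]-P[0],P[2]-P[1]; L=[np.linalg.norm(v) for v in e]; v=e[int(np.argmax(L))]; a=(np.degrees(np.arctan2(v[1],v[0]))+90)%180-90
            print(np.round(b.mean(0)),'ctr',np.round(P.mean(0),4),'size',np.round(sorted(L),3),'ang',round(a,2))
box=np.zeros(im.shape[:2],np.uint8); box[60:150,175:425]=1
m=((hsv[...,1]<70)&(hsv[...,2]<150)&(hsv[...,2]>50)).astype(np.uint8)*box
m=cv2.morphologyEx(m,cv2.MORPH_CLOSE,np.ones((3,3))); m=cv2.morphologyEx(m,cv2.MORPH_OPEN,np.ones((7,7)))
print('felt');blobs(m,500,4000,.061)
box[:]=0; box[170:240,165:335]=1
for p in [(185,185),(232,200),(275,190),(220,200),(315,180)]: print(p,hsv[p[1],p[0]])
m=((hsv[...,2]>165)&(hsv[...,0]<25)).astype(np.uint8)*box
m=cv2.morphologyEx(m,cv2.MORPH_CLOSE,np.ones((7,7)))
print('veh');blobs(m,200,3000,.055)
m=((hsv[...,0]<22)&(hsv[...,1]>60)).astype(np.uint8); b=np.zeros_like(m); b[162:245,150:378]=1
print('tray');blobs(cv2.morphologyEx(m*b,cv2.MORPH_CLOSE,np.ones((9,9))),5000,40000,.026)
E
python3 m.py
```

```text
felt
[233. 108.] ctr [0.6487 0.0945] size [0.073 0.105] ang 4.3
[275. 104.] ctr [0.655  0.0107] size [0.073 0.106] ang 4.41
[319. 101.] ctr [ 0.6626 -0.0753] size [0.069 0.105] ang 4.06
[361.  97.] ctr [ 0.669  -0.1595] size [0.068 0.106] ang 4.24
(185, 185) [ 22 136 167]
(232, 200) [ 25 127 169]
(275, 190) [ 18 152 126]
(220, 200) [ 16 215 146]
(315, 180) [ 21 140 170]
veh
[183. 201.] ctr [0.4631 0.1894] size [0.029 0.08 ] ang 1.1
[231. 200.] ctr [0.4654 0.0972] size [0.028 0.082] ang 7.57
[274. 200.] ctr [0.4666 0.0131] size [0.027 0.08 ] ang -0.06
[315. 193.] ctr [ 0.4783 -0.0677] size [0.031 0.083] ang 8.08
tray
[263. 202.] ctr [0.4644 0.0365] size [0.13  0.451] ang -86.11
```

Call:
carry_out(motion=[0,0,-6.6,0,0,0,5.6,0,0,-6.6,0,0,0,5.6,0,0,-6.6,0,0,0,5.6,0,0,0,1.75,3.4,0,5.6,0,0,0,1.75,3.4,0,5.6,0,0,0,1.75,3.4,0,5.6,0,0,0,1.75,3.4,0,5.6,0,0,0,1.75,3.4,0,5.6,0,0,0,1.75,3.4,0,5.6,0,0,0,1.75,3.4,0,5.6,0,0,0,1.75,3.4,0,5.6,0,0,0,1.75,3.4,0,5.6,0,0,0,1.75,3.4,0,5.6,0,0,0,1.75,3.4,0,5.6,0,0,0,1.75,3.4,0,5.6,0,0,0,1.75,3.4,0,5.6,0,0,0,1.75,3.4,0,5.6], grip_force=20)

```text
time_s: 1.62
tcp_pos: [0.4623, 0.189, 0.2268]
eef_rot: [-180.0, -0.0, 3.9]
contact_force: [1.4, 1.1, -0.6]
gripper_width: 0.0562
```

```bash
python3 - <<'E'
from h import *
c=cap('wrist','w1'); print({k:np.round(v,4) for k,v in r.get_state().items() if k in('tcp_pos','eef_rot','time_s','gripper_width')})
for p in[(.463,.189,.058),(.465,.097,.048)]: print(proj(c,p))
E
```

```text
{'time_s': np.float64(1.6667), 'tcp_pos': array([0.4642, 0.1846, 0.2266]), 'eef_rot': array([1.799168e+02, 3.000000e-03, 3.771600e+00]), 'gripper_width': np.float64(0.0558)}
[278.19377861 190.88543795]
[368.88657164 192.94562164]
```

View pics/w1.png

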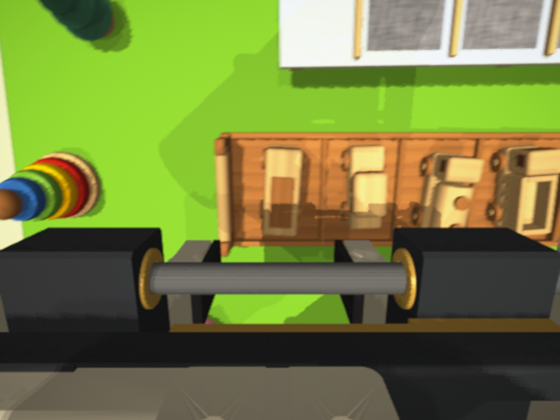

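The wrist view shows the bus at (283,190), with its roof spanning about columns 264–301 and rows 150–235, and the car at (368,185). I'll measure its ends by mask profile.

```bash
python3 - <<'E'
from h import *
im=cv2.imread('pics/w1.png'); t=cv2.imread('pics/top0.png')
a=cv2.resize(im[125:260,210:560],None,fx=2.28,fy=2.28,interpolation=cv2.INTER_CUBIC)
b=cv2.resize(t[160:245,150:350],None,fx=3.3,fy=3.3,interpolation=cv2.INTER_CUBIC)
o=np.zeros((a.shape[0]+b.shape[0]-5,800,3),np.uint8); o[:a.shape[0],:a.shape[1]]=a[:,:800]; bb=b[:o.shape[0]-a.shape[0]]; o[a.shape[0]:a.shape[0]+len(bb),:bb.shape[1]]=bb
print(o.shape,a.shape); cv2.imwrite('pics/cr1.png',o)
h=cv2.cvtColor(im,cv2.COLOR_BGR2HSV)
for v in range(138,250,3): print(v,h[v,270].tolist(),h[v,296].tolist(),end=' | ')
E
```

```text
(583, 800, 3) (308, 798, 3)
138 [14, 178, 162] [14, 179, 158] | 141 [14, 178, 218] [14, 179, 214] | 144 [15, 160, 199] [14, 176, 215] | 147 [17, 142, 133] [16, 147, 158] | 150 [20, 131, 241] [17, 141, 196] | 153 [23, 122, 248] [20, 130, 241] | 156 [22, 122, 248] [22, 126, 244] | 159 [23, 123, 248] [24, 120, 247] | 162 [22, 124, 248] [24, 118, 247] | 165 [22, 124, 247] [21, 129, 243] | 168 [22, 124, 248] [20, 130, 243] | 171 [22, 124, 247] [20, 130, 243] | 174 [22, 125, 247] [21, 130, 243] | 177 [19, 134, 238] [19, 134, 238] | 180 [19, 139, 236] [19, 135, 236] | 183 [18, 141, 233] [19, 135, 235] | 186 [17, 144, 227] [19, 133, 235] | 189 [17, 146, 226] [19, 136, 235] | 192 [17, 149, 223] [19, 133, 238] | 195 [16, 150, 222] [19, 133, 237] | 198 [16, 150, 223] [19, 136, 235] | 201 [16, 153, 222] [18, 137, 231] | 204 [16, 154, 192] [17, 140, 160] | 207 [16, 154, 184] [17, 139, 136] | 210 [16, 160, 163] [17, 141, 143] | 213 [15, 159, 111] [17, 144, 135] | 216 [15, 162, 107] [17, 142, 129] | 219 [14, 163, 108] [17, 142, 124] | 222 [15, 164, 107] [17, 147, 127] | 225 [14, 168, 105] [16, 148, 126] | 228 [17, 140, 131] [16, 147, 120] | 231 [17, 138, 140] [16, 149, 118] | 234 [17, 142, 124] [15, 154, 116] | 237 [14, 179, 104] [13, 175, 108] | 240 [14, 171, 85] [14, 176, 84] | 243 [14, 174, 120] [14, 176, 120] | 246 [35, 178, 112] [31, 172, 95] | 249 [43, 195, 137] [43, 191, 112] |
```

View pics/cr1.png

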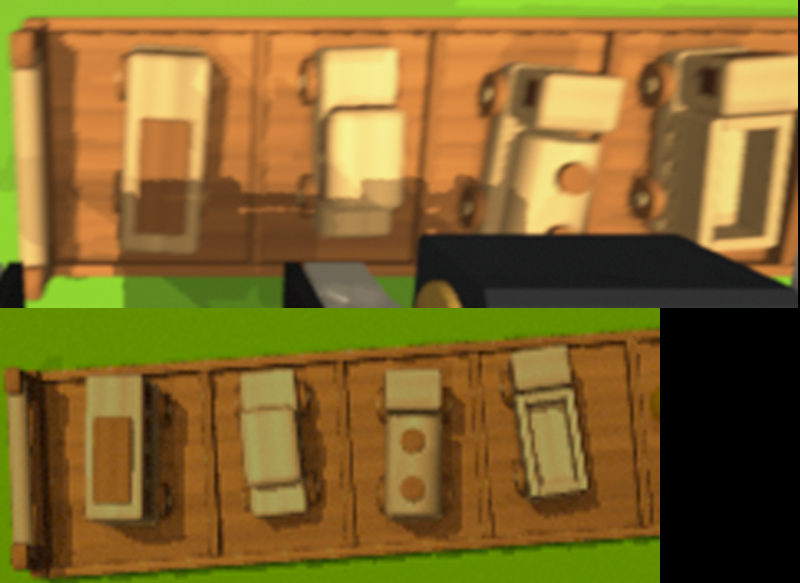

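The crops show all four vehicles clearly. I'll turn their roof-end corners into points at the right heights.

```bash
cat > q.py <<'E'
from h import *
c=cap('top')
D={'bus':((184.5,180.9,.066),(184.2,224.2,.066),(0,0)),'car':((230.9,179.4,.039),(233.9,222.7,.039),0),'tank':((275.4,178.8,.062),(275.1,223.6,.048),0),'tip':((313.5,173.5,.062),(319,217.3,.056),0)}
for n,(f,b,_) in D.items():
    F=ray(c,f[:2],f[2]);B=ray(c,b[:2],b[2]);d=(F-B)[:2]
    print(n,np.round((F+B)[:2]/2,4),'len',np.round(np.hypot(*d),4),'ang',np.round(np.degrees(np.arctan2(d[1],d[0])),1))
E
python3 q.py; python3 - <<'E'
from h import *
w=cap('wrist'); P=[ray(w,p,.066) for p in((267,147.8),(302.5,148.2),(264,233.3),(296.4,235.5))]; print(np.round(P,4),np.round(np.mean(P,0),4)); print(r.get_state()['tcp_pos'],r.get_state()['eef_rot'])
E
```

```text
bus [0.4598 0.1849] len 0.0837 ang 0.8
car [0.4656 0.0962] len 0.0869 ang 4.5
tank [0.4629 0.0106] len 0.0862 ang -0.6
tip [ 0.4738 -0.069 ] len 0.0854 ang 7.0
[[0.5056 0.1996 0.066 ]
 [0.5072 0.1667 0.066 ]
 [0.4221 0.198  0.066 ]
 [0.4217 0.1659 0.066 ]] [0.4642 0.1825 0.066 ]
[0.46262622 0.18842122 0.22645181] [1.79985990e+02 1.35440635e-02 3.62827780e+00]
```

Call:
carry_out(motion=[0,0,2.7,0,0.54,0,5.6,0,0,0,0,0,3.0,5.6,0,0,0,0,0,3.0,5.6,0,0,0,0,0,3.0,5.6,0,0,0,0,0,3.0,5.6,0,0,0,0,0,3.0,5.6,0,0,0,0,0,2.5,5.6,0,0,0,0,0,1.5,5.6,0,0,0,0,0,0.7,5.6,0,0,0,0,0,0,5.6,0,0,0,0,0,0,3.0,0,0,0,0,0,0,3.0,0,0,0,0,0,0,3.0,0,0,0,0,0,0,3.0,0,0,0,0,0,0,3.0,0,0,0,0,0,0,3.0])

```text
time_s: 3.1
tcp_pos: [0.4627, 0.1859, 0.0305]
eef_rot: [-179.9, -0.1, 1.2]
contact_force: [-1.7, 0.8, 7.6]
gripper_width: 0.034
```

Call:
carry_out(motion=[0,0,0,0,0,-1.0,3.0,0,0,0,0,0,-2.5,3.0,0,0,0,0,0,-3.5,3.0,0,0,0,0,0,-3.5,3.0,0,0,0,0,0,-2.0,3.0,0,0,0,0,0,-0.8,3.0,0,0,0,0,0,0,3.0])

```text
time_s: 3.68
tcp_pos: [0.463, 0.186, 0.1646]
eef_rot: [-179.8, -0.2, 1.2]
contact_force: [0.0, -0.6, -1.3]
gripper_width: 0.0337
```

```bash
python3 - <<'E'
from h import *
c=cap('wrist','w2'); s=r.get_state(); print({k:np.round(v,4) for k,v in s.items() if k in('tcp_pos','eef_rot','time_s','gripper_width','contact_force')})
for x in(.044,-.044):print(proj(c,s['tcp_pos']+np.array([x,0,.037])))
E
```

```text
{'time_s': np.float64(3.7333), 'tcp_pos': array([0.4621, 0.1855, 0.1628]), 'eef_rot': array([-1.799263e+02, -4.400000e-02,  1.163300e+00]), 'contact_force': array([-0.162 , -0.4187, -2.3132]), 'gripper_width': np.float64(0.0339)}
[282.81689837 188.3289261 ]
[278.04807931 388.76065827]
```

View pics/w2.png

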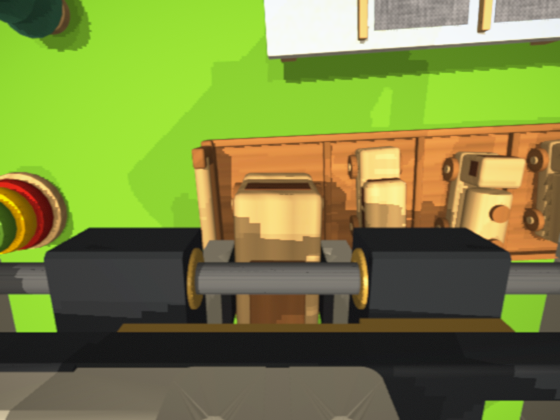

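The bus is held squarely. Its front roof edge is at about row 190, against 188 predicted, so the offset along x is under 2 mm. Next I'll move toward bay 1 and take a closer look at the felts on the way.

Call:
carry_out(motion=[0,0,-3.2,0,0,0,3.0,0,0,0,1.5,1.6,0,3.0,0,0,0,2.3,2.5,0,3.0,0,0,0,2.3,2.5,0,3.0,0,0,0,2.0,2.2,0,3.0,0,0,0,1.0,1.0,0,3.0,0,0,0,0,0,0,3.0])

```text
time_s: 4.32
tcp_pos: [0.561, 0.0923, 0.1595]
eef_rot: [179.9, 0.2, 4.2]
contact_force: [-0.5, -0.2, -0.9]
gripper_width: 0.0338
```

```bash
cat > f.py <<'E'
from h import *
import sys
c=cap('wrist',sys.argv[1]); s=r.get_state(); print(np.round(s['tcp_pos'],4),np.round(s['eef_rot'],2))
h=cv2.cvtColor(np.array(c['pixels']),cv2.COLOR_RGB2HSV)
m=((h[...,1]<60)&(h[...,2]<215)&(h[...,2]>60)).astype(np.uint8); m[228:]=0
m=cv2.morphologyEx(m,cv2.MORPH_CLOSE,np.ones((5,5))); m=cv2.morphologyEx(m,cv2.MORPH_OPEN,np.ones((9,9)))
for k in cv2.findContours(m,cv2.RETR_EXTERNAL,cv2.CHAIN_APPROX_NONE)[0]:
    if cv2.contourArea(k)>1500:
        q=cv2.approxPolyDP(k,8,True)[:,0]; print([ (p.tolist(),np.round(ray(c,p,.061)[:2],4).tolist()) for p in q])
E
python3 f.py w3
```

```text
[0.5599 0.0931 0.1597] [179.91   0.25   4.22]
[([229, 17], [0.6936, 0.1353]), ([242, 163], [0.595, 0.1219]), ([329, 163], [0.5997, 0.0565]), ([333, 11], [0.7023, 0.0652])]
[([360, 11], [0.7036, 0.0469]), ([353, 163], [0.601, 0.0384]), ([439, 163], [0.6057, -0.0263]), ([456, 10], [0.709, -0.0179])]
[([559, 8], [0.7152, -0.0873]), ([483, 10], [0.7103, -0.0362]), ([465, 162], [0.6078, -0.0458]), ([551, 161], [0.6133, -0.1103])]
```

View pics/w3.png

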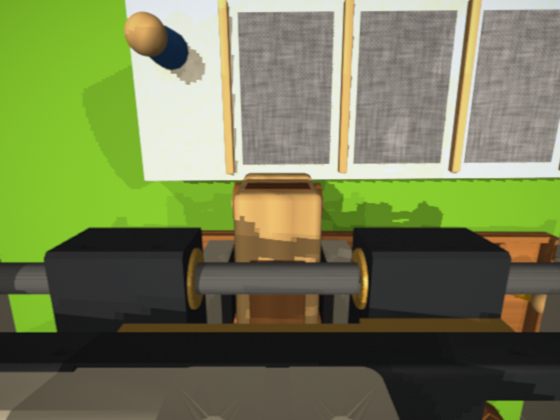

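The picture shows the felts of bays 1–3 cleanly. The bay centres come to (0.6487,0.0936), (0.6548,0.0103) and (0.6618,-0.0733) at 4.5°, which agrees with the top view and the sizes given. Next is bay 1.

Call:
carry_out(motion=[0,0,-0.3,1.5,0.1,0,3.0,0,0,0,2.8,0.15,0,3.0,0,0,0,2.7,0.15,0,3.0,0,0,0,1.5,0.1,0,3.0,0,0,0,0.5,0.05,1.0,3.0,0,0,0,0,0,2.0,3.0,0,0,0,0,0,2.0,3.0,0,0,0,0,0,1.3,3.0,0,0,0,0,0,0.7,3.0,0,0,0,0,0,0.2,3.0,0,0,0,0,0,0,3.0,0,0,0,0,0,0,3.0])

```text
time_s: 5.37
tcp_pos: [0.6506, 0.0968, 0.0911]
eef_rot: [-180.0, -0.0, 4.7]
contact_force: [0.3, -1.0, -0.6]
gripper_width: 0.0339
```

```bash
cat > s.py <<'E'
from h import *
P=[]
for i in range(5): c=cap('wrist'); P.append(np.r_[r.get_state()['tcp_pos'],r.get_state()['eef_rot'][2],r.get_state()['contact_force'][2]])
print(np.round(np.mean(P,0),4),np.round(np.std(P,0),4))
E
python3 s.py
```

```text
[ 0.6509  0.0967  0.0915  4.6935 -0.6958] [1.000e-04 1.000e-04 1.000e-04 9.300e-03 2.324e-01]
```

Call:
carry_out(motion=[0,0,0.2,-0.07,0.27,0.3,3.0,0,0,0,0,0,0.2,3.0,0,0,0,0,0,0.1,3.0,0,0,0,0,0,0.06,3.0,0,0,0,0,0,0,3.0,0,0,0,0,0,0,3.0])

```text
time_s: 6.12
tcp_pos: [0.6501, 0.0936, 0.0838]
eef_rot: [180.0, 0.0, 4.5]
contact_force: [0.8, -0.4, -0.6]
gripper_width: 0.0338
```

Call:
carry_out(motion=[0,0,0,0,0,0.05,3.0,0,0,0,0,0,0.05,3.0,0,0,0,0,0,0,3.0,0,0,0,0,0,0,3.0])

```text
time_s: 6.45
tcp_pos: [0.6501, 0.0937, 0.0829]
eef_rot: [180.0, 0.0, 4.5]
contact_force: [-0.1, -0.1, -0.3]
gripper_width: 0.0336
```

Call:
carry_out(motion=[0,0,0,0,0,0.06,3.0,0,0,0,0,0,0.06,3.0,0,0,0,0,0,0,3.0,0,0,0,0,0,0,3.0])

```text
time_s: 6.78
tcp_pos: [0.6502, 0.0937, 0.0826]
eef_rot: [-180.0, -0.0, 4.5]
contact_force: [-2.3, -0.2, 5.5]
gripper_width: 0.0342
```

Call:
carry_out(motion=[0,0,0,0,0,0,4.0,0,0,0,0,0,0,5.6,0,0,0,0,0,0,5.6,0,0,0,0,0,0,5.6,0,0,0,0,0,-0.5,5.6,0,0,0,0,0,-2.0,5.6,0,0,0,0,0,-3.0,5.6,0,0,0,0,0,-2.5,5.6,0,0,0,-3.4,-0.32,0,5.6,0,0,0,-3.8,-0.35,0,5.6,0,0,0,-3.8,-0.35,0,5.6,0,0,0,-3.8,-0.35,0,5.6,0,0,0,-3.4,-0.3,0,5.6,0,0,0,0,0,2.5,5.6,0,0,0,0,0,3.5,5.6,0,0,0,0,0,2.0,5.6,0,0,0,0,0,0,5.6,0,0,0,0,0,0,5.6])

```text
time_s: 8.28
tcp_pos: [0.4671, 0.0958, 0.0818]
eef_rot: [179.9, 0.1, 4.5]
contact_force: [0.4, 0.4, 1.8]
gripper_width: 0.0561
```

```bash
python3 s.py; python3 -c "
from h import *
c=cap('top');print(0)
b=np.array(c['pixels'])[60:160,150:420][:,:,::-1];a=cap('wrist');a=np.array(a['pixels'])[120:340,130:430][:,:,::-1]
A=cv2.resize(a,None,fx=1.3,fy=1.3);B=cv2.resize(b,None,fx=2.9,fy=2.9,interpolation=2);o=np.zeros((600,790,3),np.uint8);o[:290,:783]=B[:290,:783];o[300:300+A.shape[0],:A.shape[1]]=A[:300];cv2.imwrite('pics/p4.png',o)"
```

```text
[0.4683 0.0966 0.0831 4.4952 0.6451] [2.000e-04 1.000e-04 2.000e-04 9.800e-03 3.486e-01]
0
```

View pics/p4.png

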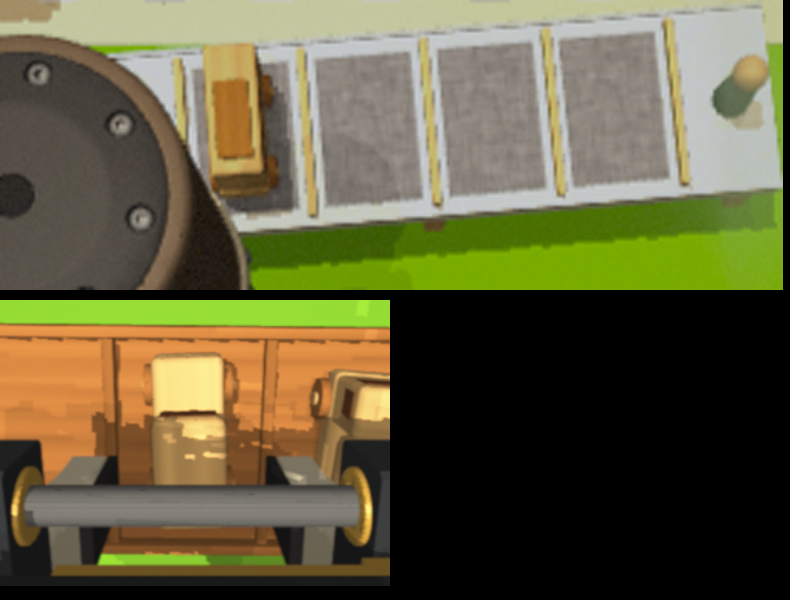

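```bash
python3 - <<'E'
from h import *
c=cap('top');F=ray(c,(229.5,75.2),.119);B=ray(c,(231.8,126),.119);d=F-B
print((F+B)/2,np.hypot(d[0],d[1]),np.degrees(np.arctan2(d[1],d[0])))
w=cap('wrist');print(ray(w,(274.6,162.5),.039))
E
```

```text
[0.64152063 0.09071281 0.119     ] 0.095904595159187 3.108581500615719
[0.51085537 0.10193479 0.039     ]
```

Call:
carry_out(motion=[0,0,0,-0.1,-0.1,2.5,5.6,0,0,0,0,0,1.7,5.6,0,0,0,0,0,0.8,5.6,0,0,0,0,0,0.3,5.6,0,0,0,0,0,0,5.6,0,0,0,0,0,0,3.0,0,0,0,0,0,0,3.0,0,0,0,0,0,0,3.0,0,0,0,0,0,0,3.0,0,0,0,0,0,0,3.0,0,0,0,0,0,0,3.0])

```text
time_s: 9.65
tcp_pos: [0.4666, 0.0973, 0.0293]
eef_rot: [-180.0, -0.1, 4.5]
contact_force: [-0.8, 0.6, 3.9]
gripper_width: 0.0339
```

Call:
carry_out(motion=[0,0,0,0,0,-1.0,3.0,0,0,0,0,0,-3.0,3.0,0,0,0,0,0,-3.7,3.0,0,0,0,0,0,-3.6,3.0,0,0,0,0,0,-2.0,3.0,0,0,0,2.5,1.4,0,3.0,0,0,0,3.3,1.85,0,3.0,0,0,0,3.5,1.95,0,3.0,0,0,0,3.5,1.95,0,3.0,0,0,0,3.3,1.85,0,3.0,0,0,0,2.0,1.15,0,3.0,0,0,0,0,0,1.5,3.0,0,0,0,0,0,2.5,3.0,0,0,0,0,0,2.0,3.0,0,0,0,0,0,1.0,3.0,0,0,0,0,0,0.2,3.0,0,0,0,0,0,0,3.0,0,0,0,0,0,0,3.0])

```text
time_s: 11.15
tcp_pos: [0.6553, 0.0102, 0.0909]
eef_rot: [180.0, -0.1, 4.5]
contact_force: [0.6, 0.6, 0.3]
gripper_width: 0.0338
```

```bash
python3 s.py; python3 -c "
from h import *
cap('wrist','w5')"
```

```text
[ 0.6554  0.0103  0.0912  4.5043 -1.0515] [2.000e-04 0.000e+00 2.000e-04 8.200e-03 3.066e-01]
```

View pics/w5.png

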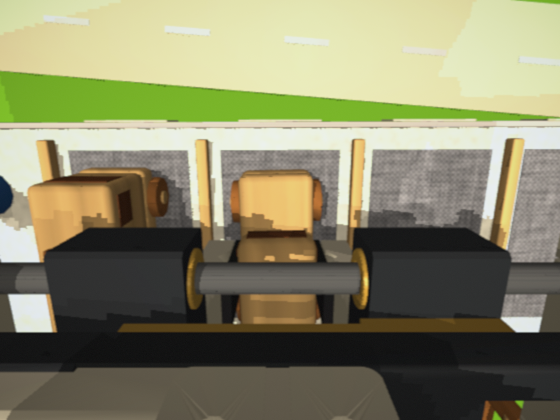

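The car is centred over bay 2: the car's middle is at column 278 and the felt's at 280. Lowering it now.

Call:
carry_out(motion=[0,0,0,0,0.05,0.4,3.0,0,0,0,0,0,0.2,3.0,0,0,0,0,0,0.13,3.0,0,0,0,0,0,0.07,3.0,0,0,0,0,0,0.04,3.0,0,0,0,0,0,0.04,3.0,0,0,0,0,0,0,3.0,0,0,0,0,0,0,3.0])

```text
time_s: 12.12
tcp_pos: [0.6545, 0.0094, 0.0814]
eef_rot: [180.0, 0.0, 4.5]
contact_force: [-2.6, -0.9, 6.2]
gripper_width: 0.034
```

Call:
carry_out(motion=[0,0,0,0,0,0,4.0,0,0,0,0,0,0,5.6,0,0,0,0,0,0,5.6,0,0,0,0,0,0,5.6,0,0,0,0,0,-0.5,5.6,0,0,0,0,0,-2.0,5.6,0,0,0,0,0,-3.0,5.6,0,0,0,0,0,-2.5,5.6,0,0,0,-3.4,-0.3,0,5.6,0,0,0,-4.0,-0.33,0,5.6,0,0,0,-4.0,-0.33,0,5.6,0,0,0,-4.0,-0.33,0,5.6,0,0,0,-3.6,-0.3,0,5.6,0,0,5.1,0,0,2.5,5.6,0,0,0,0,0,3.5,5.6,0,0,0,0,0,1.9,5.6,0,0,0,0,0,0,5.6,0,0,0,0,0,0,5.6])

```text
time_s: 13.62
tcp_pos: [0.4638, 0.0103, 0.082]
eef_rot: [179.9, 0.1, -0.6]
contact_force: [0.3, -0.2, 0.4]
gripper_width: 0.0559
```

```bash
python3 s.py; python3 -c "
from h import *
cap('wrist','w6')
c=cap('wrist'); s=r.get_state()['tcp_pos']
for x,z in((.044,.062),(.024,.062),(-.02,.06)): print(proj(c,[s[0]+x,s[1],z]))"
```

```text
[ 0.4651  0.0108  0.0832 -0.6027 -0.0641] [2.000e-04 1.000e-04 2.000e-04 9.700e-03 3.455e-01]
[277.90683718 166.72884538]
[278.33112309 203.5424799 ]
[279.17397236 276.43543431]
```

View pics/w6.png

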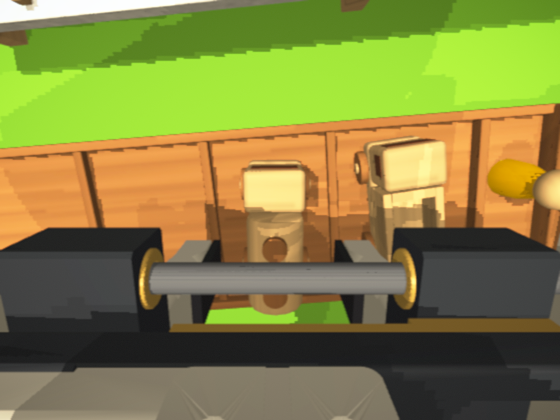

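The tanker is square between the jaws: cab front at row 168 against 167 predicted, middle at column 275 against 278.

Call:
carry_out(motion=[0,0,0,-0.1,-0.1,2.5,5.6,0,0,0,0,0,1.7,5.6,0,0,0,0,0,0.8,5.6,0,0,0,0,0,0.35,5.6,0,0,0,0,0,0,5.6,0,0,0,0,0,0,3.0,0,0,0,0,0,0,3.0,0,0,0,0,0,0,3.0,0,0,0,0,0,0,3.0,0,0,0,0,0,0,3.0,0,0,0,0,0,0,3.0])

```text
time_s: 14.88
tcp_pos: [0.4635, 0.0117, 0.029]
eef_rot: [-180.0, -0.1, -0.6]
contact_force: [0.1, 0.7, 5.3]
gripper_width: 0.0335
```

Call:
carry_out(motion=[0,0,0,0,0,-1.0,3.0,0,0,0,0,0,-3.0,3.0,0,0,0,0,0,-3.7,3.0,0,0,0,0,0,-3.6,3.0,0,0,-5.1,0,0,-2.0,3.0,0,0,0,2.6,1.35,0,3.0,0,0,0,3.5,1.85,0,3.0,0,0,0,3.6,1.9,0,3.0,0,0,0,3.6,1.9,0,3.0,0,0,0,3.5,1.8,0,3.0,0,0,0,2.3,1.2,0,3.0,0,0,0,0,0,1.5,3.0,0,0,0,0,0,2.5,3.0,0,0,0,0,0,2.0,3.0,0,0,0,0,0,1.0,3.0,0,0,0,0,0,0.2,3.0,0,0,0,0,0,0,3.0,0,0,0,0,0,0,3.0])

```text
time_s: 16.38
tcp_pos: [0.662, -0.0732, 0.0907]
eef_rot: [180.0, -0.1, 4.5]
contact_force: [1.2, 0.2, -0.8]
gripper_width: 0.0338
```

```bash
python3 s.py; python3 -c "
from h import *
cap('wrist','w7')"
```

```text
[ 0.662  -0.0731  0.0909  4.5019 -0.8503] [2.000e-04 0.000e+00 2.000e-04 7.400e-03 5.867e-01]
```

View pics/w7.png

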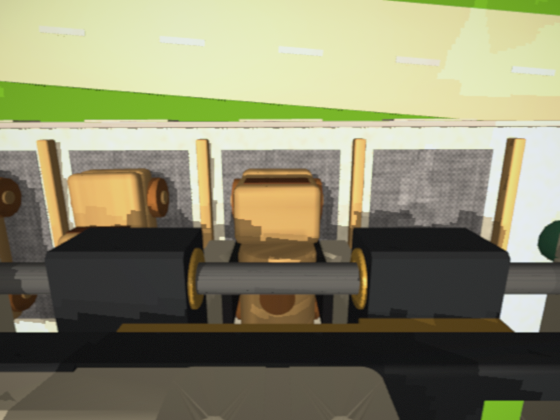

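The tanker is straight over bay 3: its middle is at column 277 and the felt's at 281, so I'm adding 1 mm in y while lowering.

Call:
carry_out(motion=[0,0,0,0,0.1,0.4,3.0,0,0,0,0,0,0.2,3.0,0,0,0,0,0,0.13,3.0,0,0,0,0,0,0.07,3.0,0,0,0,0,0,0.04,3.0,0,0,0,0,0,0.04,3.0,0,0,0,0,0,0,3.0,0,0,0,0,0,0,3.0])

```text
time_s: 17.35
tcp_pos: [0.6612, -0.0743, 0.0811]
eef_rot: [180.0, -0.0, 4.5]
contact_force: [-2.6, -0.7, 4.4]
gripper_width: 0.0335
```

Call:
carry_out(motion=[0,0,0,0,0,0,4.0,0,0,0,0,0,0,5.6,0,0,0,0,0,0,5.6,0,0,0,0,0,0,5.6,0,0,0,0,0,-0.5,5.6,0,0,0,0,0,-2.0,5.6,0,0,0,0,0,-3.0,5.6,0,0,0,0,0,-2.5,5.6,0,0,0,-3.4,-0.4,0,5.6,0,0,0,-3.9,-0.4,0,5.6,0,0,0,-3.9,-0.4,0,5.6,0,0,0,-3.9,-0.4,0,5.6,0,0,0,-3.4,-0.4,0,5.6,0,0,-2.5,0,0,2.5,5.6,0,0,0,0,0,3.5,5.6,0,0,0,0,0,1.9,5.6,0,0,0,0,0,0,5.6,0,0,0,0,0,0,5.6])

```text
time_s: 18.85
tcp_pos: [0.4751, -0.069, 0.0817]
eef_rot: [180.0, 0.1, 7.0]
contact_force: [-0.3, 0.4, 0.2]
gripper_width: 0.0559
```

```bash
python3 s.py; python3 -c "
from h import *
cap('wrist','w8')
c=cap('wrist'); s=r.get_state()['tcp_pos']
for x,z in((.044,.062),(.017,.062),(-.02,.06)): print(proj(c,[s[0]+x*.993,s[1]+x*.122,z]))"
```

```text
[ 0.4764 -0.0687  0.083   6.9988  0.4513] [2.000e-04 1.000e-04 2.000e-04 8.000e-03 3.045e-01]
[278.42622314 166.97654094]
[278.4607938  216.29329907]
[278.49391404 276.85548264]
```

View pics/w8.png

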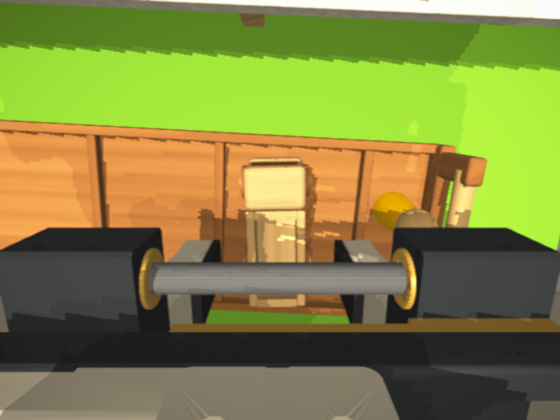

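The tipper is square: cab front at row 165 against 167 predicted, middle at column 275 against 278. The tray doll at (395,215) is clear of the right finger.

Call:
carry_out(motion=[0,0,0,0,-0.1,2.5,5.6,0,0,0,0,0,1.7,5.6,0,0,0,0,0,0.8,5.6,0,0,0,0,0,0.3,5.6,0,0,0,0,0,0,5.6,0,0,0,0,0,0,3.0,0,0,0,0,0,0,3.0,0,0,0,0,0,0,3.0,0,0,0,0,0,0,3.0,0,0,0,0,0,0,3.0,0,0,0,0,0,0,3.0])

```text
time_s: 20.12
tcp_pos: [0.4756, -0.0677, 0.0292]
eef_rot: [-180.0, -0.1, 7.0]
contact_force: [-0.9, 0.4, 5.4]
gripper_width: 0.0341
```

Call:
carry_out(motion=[0,0,0,0,0,-1.0,3.0,0,0,0,0,0,-3.0,3.0,0,0,0,0,0,-3.7,3.0,0,0,0,0,0,-3.6,3.0,0,0,2.5,0,0,-2.0,3.0,0,0,0,2.5,1.4,0,3.0,0,0,0,3.4,1.9,0,3.0,0,0,0,3.5,2.0,0,3.0,0,0,0,3.5,2.0,0,3.0,0,0,0,3.4,1.9,0,3.0,0,0,0,2.2,1.2,0,3.0,0,0,0,0,0,1.5,3.0,0,0,0,0,0,2.5,3.0,0,0,0,0,0,2.0,3.0,0,0,0,0,0,1.0,3.0,0,0,0,0,0,0.2,3.0,0,0,0,0,0,0,3.0,0,0,0,0,0,0,3.0])

```text
time_s: 21.62
tcp_pos: [0.6685, -0.157, 0.0909]
eef_rot: [180.0, -0.1, 4.5]
contact_force: [0.4, 0.6, -0.4]
gripper_width: 0.0339
```

```bash
python3 s.py; python3 -c "
from h import *
cap('wrist','w9')"
```

```text
[ 0.6685 -0.157   0.0912  4.5001 -0.8031] [2.000e-04 0.000e+00 2.000e-04 6.600e-03 6.063e-01]
```

View pics/w9.png

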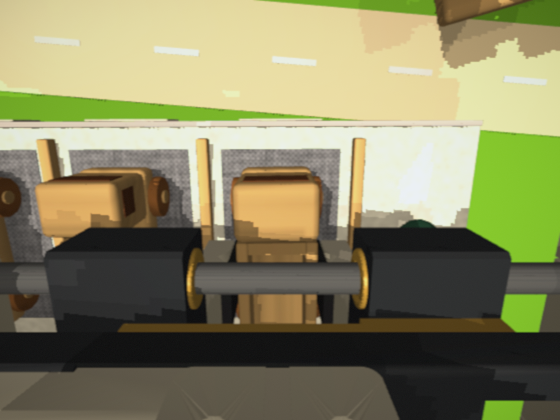

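The tipper is straight over bay 4: its middle is at column 277 and the felt's at 281. The doll on the riser is clear.

Call:
carry_out(motion=[0,0,0,-0.05,0.1,0.4,3.0,0,0,0,0,0,0.2,3.0,0,0,0,0,0,0.13,3.0,0,0,0,0,0,0.07,3.0,0,0,0,0,0,0.04,3.0,0,0,0,0,0,0.04,3.0,0,0,0,0,0,0,3.0,0,0,0,0,0,0,3.0])

```text
time_s: 22.58
tcp_pos: [0.6673, -0.1582, 0.0813]
eef_rot: [180.0, -0.0, 4.5]
contact_force: [-3.2, 0.8, 5.2]
gripper_width: 0.0339
```

Release, lift and move aside toward −y and back so the cameras have a clear view.

Call:
carry_out(motion=[0,0,0,0,0,0,4.0,0,0,0,0,0,0,5.6,0,0,0,0,0,0,5.6,0,0,0,0,0,0,5.6,0,0,0,0,0,-0.5,5.6,0,0,0,0,0,-2.0,5.6,0,0,0,0,0,-3.5,5.6,0,0,0,0,0,-4.0,5.6,0,0,0,0,0,-3.0,5.6,0,0,0,-3.0,2.5,0,5.6,0,0,0,-3.0,2.7,0,5.6,0,0,0,-3.0,2.7,0,5.6,0,0,0,-3.0,2.7,0,5.6,0,0,0,-3.0,2.7,0,5.6,0,0,0,-3.0,2.7,0,5.6,0,0,0,-1.5,2.7,0,5.6,0,0,0,0,2.7,0,5.6,0,0,0,0,0,0,5.6,0,0,0,0,0,0,5.6])

```text
time_s: 24.17
tcp_pos: [0.4892, -0.388, 0.2109]
eef_rot: [180.0, -0.0, 4.3]
contact_force: [0.2, 0.5, 0.9]
gripper_width: 0.0559
```

```bash
python3 - <<'E'
from h import *
c=cap('top'); b=np.array(c['pixels'])[55:155,165:430][:,:,::-1]
d=cap('scene'); a=np.array(d['pixels'])[160:380,80:320][:,:,::-1]
B=cv2.resize(b,(795,300),interpolation=2);A=cv2.resize(a,(327,300),interpolation=2);o=np.zeros((600,795,3),np.uint8);o[:300]=B;o[300:,:327]=A
cv2.imwrite('pics/p10.png',o); cv2.imwrite('pics/top1.png',np.array(c['pixels'])[:,:,::-1]); print(r.get_state()['tcp_pos'])
E
```

```text
[ 0.48963485 -0.38644557  0.21089763]
```

View pics/p10.png

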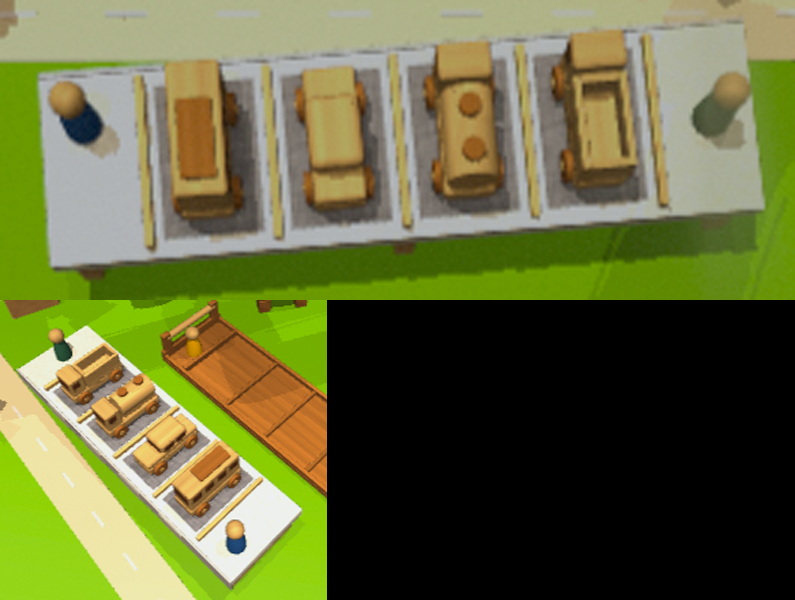

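```bash
python3 - <<'E'
from h import *
c=cap('top'); T=[(.6487,.0936),(.6548,.0103),(.6618,-.0733),(.6685,-.158)]
for n,f,b,t in(('bus',(195,62,.119),(204,208,.119),T[0]),('car',(329,69,.092),(336,202,.092),T[1]),('tank',(463,43,.115),(472,187,.101),T[2]),('tip',(596,33,.115),(606,184,.109),T[3])):
    F,B=[ray(c,(165+p[0]/3,55+p[1]/3),p[2])[:2] for p in(f,b)];d=F-B
    print(n,'off mm',np.round(((F+B)/2-t)*1e3,1),'len',np.round(np.hypot(*d)*1e3,1),'ang',np.round(np.degrees(np.arctan2(d[1],d[0])),1))
r.close_job(); print('handed in')
E
```

```text
bus off mm [-6.1 -4.4] len 92.0 ang 4.0
car off mm [-2.7 -1.6] len 86.8 ang 2.9
tank off mm [-3.2 -2.2] len 86.8 ang 3.9
tip off mm [-7.3  0.6] len 93.9 ang 3.3
the job is handed in; nothing more can be done
handed in
```

All four vehicles were moved one at a time straight to their own bays: bus in bay 1, car in 2, tanker in 3 and tipper in 4, the same left-to-right order as in the tray. Each was lowered until it touched (4–6 N) before release. The job was handed in at about 24 s with the gripper clear, and the last top and scene pictures show all four upright on their wheels with the dolls still standing.

- **Agreeing check:** The tool readings at release were within about 2 mm of the measured bay centres, at 4.5°, the riser's angle.
- **Disagreeing check:** The last top view, with edges read off the picture by eye, put the vehicles 3–7 mm nearer the robot and up to 4 mm sideways, at 2.9–4.0°. The two largest offsets (bus and tipper, 6–7 mm) came with measured lengths of 92 and 94 mm instead of 88. I put those down to the visible rear faces being counted in. The 3 mm for the car and tanker is close to the 2 mm calibration error.
- **Not mended:** That last check ran in the same script as the hand-in, so I could not act on it.

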